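Back the log-slice stand off by one notch

ROBOT

A 6-joint arm with a two-finger parallel gripper is mounted at the origin on the work surface. World frame = base frame: x ahead of the robot, y to its left, z up, the work surface at z = 0. Lengths are in m, angles in rad, forces in N, time in s.
With the tool pointing down it reaches from about 0.225 to 0.875 m from the base axis. Payload 3.4 kg.
Tool frame: the origin (TCP) lies at the very end of the fingers, on their centre line; the grasp point (between the pads) lies 19 mm behind it; z points along the fingers, y is the direction in which the jaws open and shut (so a half turn about z gives the same grasp; the last joint's range is limited). The gripper opens to 85 mm and grips with 20 to 120 N. Pads are 22 mm wide; open, the fingers measure 114 mm over their backs; the gripper's body (76 mm by 85 mm) begins 54 mm behind the grasp point. The pads swing forward as they close: fully open they stand 13 mm farther back than shut.
Start: joints at [1.163, 0.276, 1.505, -0, 1.361, -0.121], TCP at [0.163, 0.552, 0.231] pointing down, gripper open.
Joint ranges: [-2.89, 2.89], [-0.75, 2.08], [0.22, 2.7], [-1.18, 4.32], [0.11, 2.71], [-2.7, 2.7]. Speed limits (rad/s): [2.57, 2.57, 3.14, 3.14, 3.14, 3.14].

INTERFACE

Orientations are given as a unit quaternion [w, x, y, z].
In Python, from rig import telemetry, cams, sign_off, spotter gives the robot as it stands.
- The arm moves only by the tool servo_tool, never from a script. Its argument "steps" is a list of rows, each a list of 6 numbers: the shift along the tool's x, y, z in mm, then the turn, a rotation vector about the tool's x, y, z in degrees. In form: [[x, y, z, ax, ay, az], ...]. A call has 1 to 8 rows; each row is the pose to reach, as a shift and turn from the pose commanded when the call began, along the tool's axes at that moment; what a row does not reach only later rows make up. A row lasts 1/10 s, in which the tool goes at most 50 mm and 8.59 degrees, less where a joint would pass 70% of its speed; a pose out of reach is approached as far as the arm can. A call with a gripper value outside its range is refused whole. "hand" is the closure in counts, from 0 (fully open) to 255 (shut), set as the call begins (left out, the last holds). The fingers move at their own pace and stop on an object; "grip_force" is the grip in N (left out, the last holds). Time passes only in rows, so rows that repeat a pose let the fingers close. It gives the time, the measured TCP pose, the force and the opening at its end, in the units of the state.
- telemetry.get_state(): the state, without advancing time (a new reading comes with each control period).
- cams.get_image(name): name is "scene" or "top" or "wrist"; returns (picture, depth): 420x560x3 uint8, red, green, blue; 420x560 float32, m along the optical axis (not along the pixel's ray), 0 where there is no reading.
- cams.camera_model(name): a dict with "camera_matrix" (3x3 intrinsics, pixels), "origin" and "rotation" of the camera in the world; the wrist camera has in their place "tool_from_camera" (4x4, takes a point from camera to tool coordinates, whose origin is the TCP and whose axes are the flange's). Camera axes: x right, y up, looking along -z (the intrinsics and any distortion apply to the point x, -y, -z); pixel columns grow to the right and rows downward; lengths in m; the calibration is good to about 2 mm. A picture is of the moment at which its call begins: read the wrist's pose just before it. camera_model takes no time and is no camera call.
- sign_off(): hands the job in, once; it reports no verdict.
Trained networks look in the newest picture that a camera, given by its name, has taken for a name from the list of things; names that differ only in an ending like _2 or _b are one class to them, and where a whole thing is asked for, a point or a joint stands for the part that bears it (a point fixed in the world has none). Each returns a list of dicts, best first, with "conf" (0 to 1); they miss things now and then, are a little off and sometimes report something else, mostly with a low value. They report only what shows in the picture. A call takes as long as a camera call.
- spotter.outline_of(query, camera): "region" (420x560 bool, what is visible of it) and "rect" ([left, top, width, height] in pixels, round what is visible of it).
The state is a dict: "clock": time; "qpos": joint angles; "qd": joint speeds; "effort": joint torques, N m; "position": TCP position; "ee_rot": TCP orientation; "contact_force": force on the tool from outside, world axes, zero at the start; "moment": the same for the moment, N m; "width": finger opening in m.
Only numpy, scipy, OpenCV 4.12 (cv2) and the standard library are available. Lean on these libraries where they do the work, as an engineer would, in place of code of your own. Each camera call takes 0.05 s, during which the arm holds its last target.

TASK

The ratchet wheel on the wooden stand has been turned one notch too far. With a fingertip, lift the pawl out of the wheel by its thumb pin and tip it over until it rests leaning back on its stop, push one of the wheel's pegs so that the wheel turns backward by just one notch (an eighth of a turn, its top moving towards the pawl), then tip the pawl over again so that it drops fully into the new notch. Nothing is to be picked up: leave everything else on the stand and the bench where it is.

Things in the scene. Friction and masses are not known exactly. Their poses are not given: they have to be found in the camera images.
- stand: Wooden stand screwed to the bench: plywood base plate 190 (x) by 400 (y) by 18 mm; origin at the centre of its underside, z up. All x, y, z below are mm in this frame. It holds an upright ratchet wheel (point axle) and, on the wheel's +y side, a pawl. The axle's wooden post on the -x side (x -64 to -18, y -35 to +35) reaches z 135. Loose things stand on the plate.
- axle (a point): Centre of the wheel, x 0, y 0, z 115; the axle is parallel to x. Plywood disc, x -10 to +10, 136 across at the bottom of the notches, with 8 saw teeth 45 degrees apart that reach 83 from the axle. Its +x face carries a bark-edged log slice (64 across, x 10 to 40, top at z 147) and four round pegs.
- wheel (a joint): Turn of the wheel, rad; positive = backward, its top moving to +y, towards the pawl. Starts within 0.04 of 0. One notch is 0.785. With the pawl down backward is blocked. Friction holds the wheel where it is left; some 4 N at a peg turns it. Notches are wider than the nose: the pawl drops fully in at 0.6 to 0.88; turned further, the nose lands on top of a tooth.
- peg (a point): Middle of a wheel peg: dowel 10 thick, parallel to x from x +10 to +55 (this point x +33), 58 from the axle; three more at quarter turns. Starts as the upper peg on the side away from the pawl, near y -22, z 169. A fingertip on its -y side, tip at z 155 to 160, moving it 44 level to +y turns the wheel back one notch.
- pawl (a joint): Swing of the pawl, rad: 0 = fully down in a notch, growing as it is lifted and tipped over to +y; 1.30 = leaning back on its stop. About 100 g, swings freely: beyond about 0.85 it falls over onto the stop by itself, below about 0.65 it falls back to the wheel. Its nose clears the teeth beyond 0.3.
- pivot (a point): Pivot axis of the pawl, parallel to x, at the pawl's middle: x 0, y +108, z 142. The pawl is 16 thick, x -8 to +8. Its post (x 12 to 30, y 91 to 125) reaches z 154; a steel strut at x 15 to 27 leads from it to the stop pin (y 136, z 175, x -8 to +24).
- thumb (a point): Middle of the pawl's thumb pin: smooth steel, 10 thick, parallel to x from x -8 to -52 (this point x -32), 62 from the pivot; only the axle post is on this side of the wheel. Pawl down: near y 74, z 194; a fingertip on its -y side, tip at z 175, pushing level to +y tips it over. Leaning back: near y 149, z 188; a fingertip on its +y side, tip at z 170, pushing to -y tips it back.
- offcut: Bystander: dark round offcut 38 mm across, 45 mm tall, standing on the stand's plate near x -50, y -150; origin under its centre.
- tape: Bystander: red ring of tape, 64 mm across, 18 mm tall, lying on the plate near x +43, y -145; origin under its centre.
- ferrule: Bystander: brass ferrule 28 mm across, 30 mm tall, standing on the plate near x +62, y +165; origin under its centre.
- glue: Bystander: white glue bottle, 56 mm across, 150 mm tall, on the bench to the robot's left; origin under its centre.
- hammer: Bystander: hammer lying on the bench to the right; origin at the underside, handle towards its -x.
- driver: Bystander: black-handled screwdriver lying on the bench to the right; origin at the underside.

How it is judged:
By the outcome, as a careful person would: the job done as asked, in the order asked, and still so for the second after the job is handed in, with the robot touching nothing.
It also fails if it takes over 58 s, if anything falls off the work surface, if the arm or the gripper's body presses on something with over 40 N, if the wrist force passes 120 N, or if a joint passes its speed limit or range.

## Working session

There is one attempt and no reset: what is moved stays moved. The work goes in short steps, Python scripts to look and compute and a tool call to move; the robot and the scene stay as the last step left them, time stands still between calls to the robot, and variables do not carry over. Pictures are saved under pics/ and viewed, and the job is handed in when it is done.

Besides the shell and the picture viewer there is one more tool, called after "Request:" as name(argument=value, ...), one argument or row to a line, values as JSON. servo_tool: Moves the arm, as the interface text tells. Its arguments: {"type":"object","properties":{"steps":{"type":"array","items":{"type":"array","items":{"type":"number"}}},"hand":{"type":"number"},"grip_force":{"type":"number"}},"required":["steps"]}

```bash
ls; mkdir -p pics; python3 - <<'E'
from rig import telemetry,cams
import cv2,json
s=telemetry.get_state();print(s)
for n in ("scene","top","wrist"):
    p,d=cams.get_image(n);cv2.imwrite(f"pics/{n}0.png",p[:,:,::-1]);print(n,cams.camera_model(n))
E
```

```text
pics
{'clock': 0.0, 'qpos': array([ 1.16299480e+00,  2.76555481e-01,  1.50616161e+00, -2.45969947e-05,
        1.36068020e+00, -1.20998063e-01]), 'qd': array([ 0.00117143, -0.0017182 ,  0.00049414,  0.0009692 , -0.00039585,
        0.00214587]), 'effort': array([ 5.28967503e-04, -4.16783845e+01, -2.45805538e+01,  9.25563609e-05,
        1.12081561e-02,  1.15265672e-05]), 'position': array([0.16245697, 0.55100921, 0.23045089]), 'ee_rot': array([-2.24195518e-04,  1.42908144e-01,  9.89735545e-01, -8.74106829e-04]), 'contact_force': array([-0.24448506,  0.10631973,  0.06194946]), 'moment': array([-0.05610243,  0.03357321, -0.03371974]), 'width': 0.08522368265839232}
scene {'camera_matrix': array([[542.17936464,   0.        , 286.14951169],
       [  0.        , 542.17936464, 216.75406503],
       [  0.        ,   0.        ,   1.        ]]), 'origin': array([ 1.47264933, -0.72663407,  1.32438604]), 'rotation': array([0.82748902, 0.33473273, 0.16936929, 0.41776783])}
top {'camera_matrix': array([[397.77820729,   0.        , 273.17645583],
       [  0.        , 397.77820729, 210.33591495],
       [  0.        ,   0.        ,   1.        ]]), 'origin': array([ 0.35070384, -0.0438946 ,  1.39683725]), 'rotation': array([ 0.70615418,  0.05781923, -0.05616082, -0.70345516])}
wrist {'camera_matrix': array([[358.16594301,   0.        , 282.08790535],
       [  0.        , 358.16594301, 209.88344022],
       [  0.        ,   0.        ,   1.        ]]), 'tool_from_camera': array([[-1.21637528e-04,  9.45488783e-01,  3.25654643e-01,
         8.54179288e-02],
       [ 9.99999822e-01, -7.52894120e-05,  5.92108250e-04,
         1.53561906e-03],
       [ 5.84350055e-04,  3.25654657e-01, -9.45488605e-01,
        -1.41770796e-01],
       [ 0.00000000e+00,  0.00000000e+00,  0.00000000e+00,
         1.00000000e+00]])}
```

View pics/scene0.png

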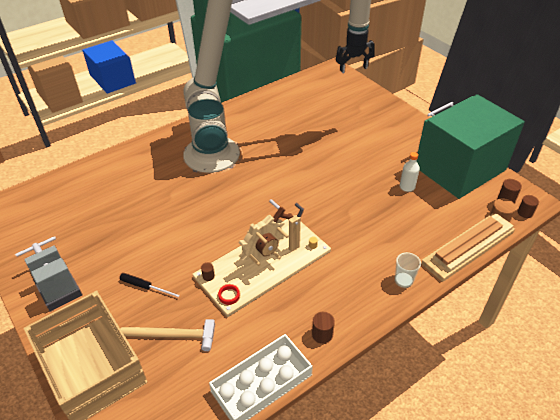

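View pics/top0.png

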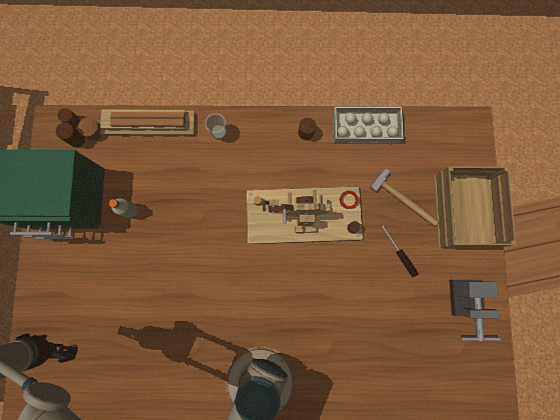

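View pics/wrist0.png

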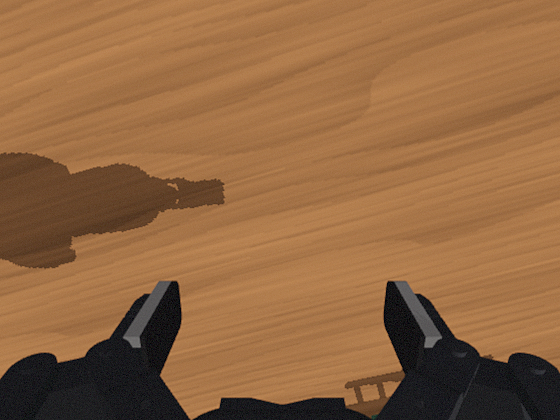

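Scene and top views show the stand at about top pixels (248–362, 187–242), with the pawl's steel thumb pin near (284, 216). The wheel's log slice faces away from the robot (+x). Next I'll locate the stand.

```bash
cat > h.py <<'E'
import numpy as np,cv2
from scipy.spatial.transform import Rotation as R
from rig import telemetry,cams,spotter
def q(w): return R.from_quat([w[1],w[2],w[3],w[0]])
def campose(n,s=None):
    m=cams.camera_model(n);K=m['camera_matrix']
    if n!='wrist': return K,q(m['rotation']).as_matrix(),np.array(m['origin'])
    T=m['tool_from_camera'];Rt=q(s['ee_rot']).as_matrix()
    return K,Rt@T[:3,:3],Rt@T[:3,3]+s['position']
def cloud(n,d,s=None):
    K,Rm,o=campose(n,s);v,u=np.mgrid[:d.shape[0],:d.shape[1]]
    c=np.stack([(u-K[0,2])/K[0,0]*d,-(v-K[1,2])/K[1,1]*d,-d],-1)
    return c@Rm.T+o
def proj(n,P,s=None):
    K,Rm,o=campose(n,s);c=(np.atleast_2d(P)-o)@Rm
    return np.stack([K[0,0]*c[:,0]/-c[:,2]+K[0,2],K[1,1]*-c[:,1]/-c[:,2]+K[1,2]],-1)
E
python3 - <<'E'
from h import *
for n in ("top","scene"):
    p,d=cams.get_image(n);o=spotter.outline_of("stand",n)
    print(n,[(x['conf'],x['rect']) for x in o])
    W=cloud(n,d);m=o[0]['region']&(d>0)
    np.savez(f"c_{n}.npz",W=W,p=p,d=d,m=o[0]['region'])
    P=W[m];print(np.percentile(P[:,2],[1,10,25,50,75,90,99]))
    b=P[(abs(P[:,2]-.018)<.006)];print(len(b),np.median(b[:,2]))
    print(cv2.minAreaRect((b[:,:2]*1000).astype(np.float32)))
    # bench z
    t=W[200:260,150:230].reshape(-1,3);print('bench z',np.median(t[:,2]))
    big=cv2.resize(p[:,:,::-1],None,fx=1,fy=1)
    x,y,w,h=o[0]['rect'];x,y,w,h=map(int,(x,y,w,h));cr=p[max(0,y-20):y+h+20,max(0,x-20):x+w+20,::-1]
    f=min(800/cr.shape[1],600/cr.shape[0]);cv2.imwrite(f"pics/{n}1.png",cv2.resize(cr,None,fx=f,fy=f,interpolation=cv2.INTER_CUBIC))
E
```

```text
top [(0.61, [245.0, 185.7, 117.6, 56.0])]
[0.00962731 0.01444131 0.01654955 0.01910443 0.02470804 0.15081926
 0.19673811]
4213 0.01792744812521163
((561.6134033203125, -147.9614715576172), (190.36605834960938, 399.63189697265625), 2.178527355194092)
bench z 0.00036268024098107254
scene [(0.56, [191.8, 199.7, 138.1, 115.0])]
[0.00402626 0.01437966 0.0170558  0.020221   0.09460907 0.15459439
 0.19479379]
4085 0.01844414073621925
((564.3898315429688, -146.53321838378906), (195.361328125, 403.0115966796875), 2.2741332054138184)
bench z 0.0005564279256752291
```

```bash
cat >> h.py <<'E'
SO=np.array([.5625,-.1475,0]);YAW=np.deg2rad(2.2)
RS=R.from_euler('z',YAW).as_matrix()
def s2w(p): return np.atleast_2d(p)/1000@RS.T+SO
def w2s(P): return (np.atleast_2d(P)-SO)@RS*1000
E
python3 - <<'E'
from h import *
for n in ("top","scene"):
    z=np.load(f"c_{n}.npz");p=z['p'][:,:,::-1].copy()
    f=5;ox,oy=(235,178) if n=="top" else (185,190); w,h=(140,75) if n=="top" else (155,120)
    im=cv2.resize(p[oy:oy+h,ox:ox+w],None,fx=f,fy=f,interpolation=cv2.INTER_CUBIC)
    def dr(a,b,c):
        P=proj(n,s2w([a,b]));P=((P-[ox,oy]+.5)*f).astype(int);cv2.line(im,tuple(map(int,P[0])),tuple(map(int,P[1])),c,1)
    C=[[-95,-200,18],[95,-200,18],[95,200,18],[-95,200,18]]
    for i in range(4): dr(C[i],C[(i+1)%4],(255,0,0))
    dr([-8,74,194],[-52,74,194],(0,0,255));dr([10,-22,169],[55,-22,169],(0,255,0));dr([-8,136,175],[24,136,175],(255,255,0))
    dr([0,0,115],[60,0,115],(255,0,255));dr([10,53.7,138],[55,53.7,138],(0,255,0))
    cv2.imwrite(f"pics/{n}2.png",im)
    S=w2s(z['W'].reshape(-1,3));m=(abs(S[:,0])<95)&(abs(S[:,1])<200)&(S[:,2]>165)
    idx=np.nonzero(m)[0]
    for i in idx[:: max(1,len(idx)//60)]: print(n,i%560,i//560,np.round(S[i]),p.reshape(-1,3)[i])
E
```

```text
top 313 190 [ 52. -20. 172.] [ 74 110 143]
top 313 192 [ 46. -20. 171.] [ 81 116 148]
top 313 194 [ 40. -20. 168.] [ 77 114 143]
top 313 196 [ 34. -20. 166.] [ 71 107 132]
top 315 197 [ 30. -25. 171.] [ 73 108 133]
top 315 199 [ 23. -25. 175.] [ 71 104 130]
top 315 200 [ 20. -25. 172.] [ 72 109 137]
top 267 201 [ 23. 126. 166.] [24 31 44]
top 265 202 [ 18. 132. 177.] [31 39 49]
top 264 203 [ 14. 135. 181.] [54 59 68]
top 299 203 [  9.  27. 191.] [ 67  96 123]
top 312 203 [  9. -14. 183.] [ 69  97 126]
top 318 203 [  6. -31. 193.] [ 72 102 121]
top 283 204 [  5.  77. 202.] [38 55 94]
top 297 204 [  6.  33. 190.] [104 147 175]
top 303 204 [  6.  15. 189.] [ 93 128 155]
top 309 204 [  6.  -4. 183.] [ 96 135 160]
top 315 204 [  5. -23. 185.] [ 71  99 122]
top 321 204 [  7. -43. 170.] [ 72 103 121]
top 283 205 [  2.  77. 204.] [21 45 73]
top 289 205 [  5.  58. 185.] [29 41 60]
top 295 205 [  7.  38. 168.] [105 143 170]
top 301 205 [  2.  21. 190.] [ 84 116 139]
top 307 205 [  3.   2. 183.] [ 99 140 169]
top 314 205 [  3. -20. 178.] [ 73 100 124]
top 320 205 [  4. -40. 170.] [58 81 99]
top
[... 4016 characters left out ...]
 -14. 178.] [103 150 186]
scene 250 230 [ -2. -37. 181.] [ 81 117 144]
scene 258 230 [ 11. -18. 178.] [ 94 135 166]
scene 252 231 [  5. -35. 180.] [ 86 124 152]
scene 260 231 [ 10. -11. 169.] [ 90 128 158]
scene 253 232 [  9. -35. 180.] [ 95 136 166]
scene 247 233 [ -9. -44. 166.] [116 167 209]
scene 256 233 [  9. -24. 168.] [ 99 153 199]
scene 253 234 [  9. -35. 171.] [ 94 132 162]
scene 246 235 [ -5. -50. 166.] [118 167 201]
scene 259 235 [ 23. -24. 171.] [135 204 247]
scene 258 236 [ 25. -29. 172.] [ 72 113 149]
scene 260 237 [ 34. -28. 175.] [103 159 206]
scene 264 238 [ 40. -19. 170.] [116 179 234]
scene 264 240 [ 48. -25. 172.] [134 202 246]
scene 264 242 [ 51. -27. 168.] [ 72 111 150]
```

View pics/top2.png

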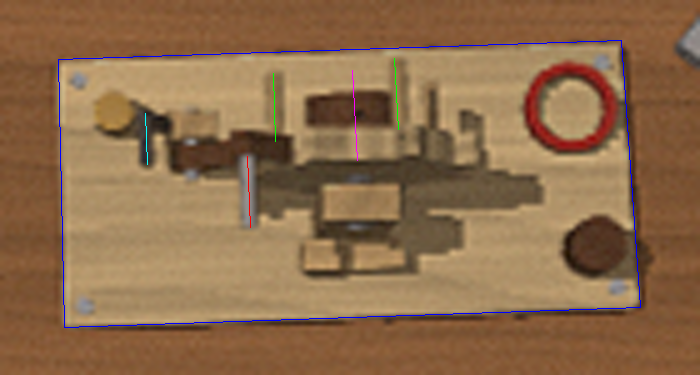

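View pics/scene2.png

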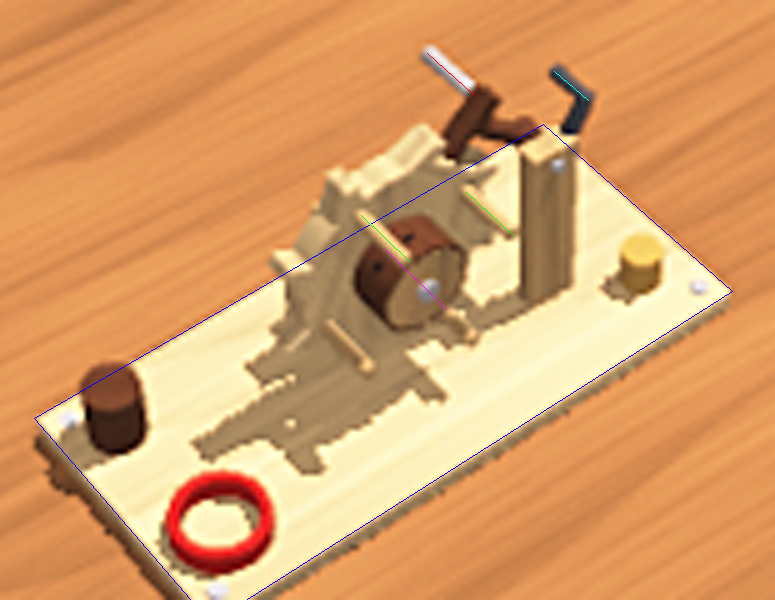

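```bash
cat >> h.py <<'E'
RT=RS@np.diag([-1.,1.,-1.])   # tool x=-stand x, y=+stand y, z down
def go(t):
    s=telemetry.get_state();Rc=q(s['ee_rot']).as_matrix()
    d=Rc.T@(s2w(t)[0]-s['position'])*1000
    r=R.from_matrix(Rc.T@RT).as_rotvec(degrees=True)
    print('clock',round(s['clock'],2),'at stand',np.round(w2s(s['position'])[0],1),'shift',np.round(d,1),'turn',np.round(r,1),'F',np.round(s['contact_force'],1),'w',s['width'])
E
python3 -c "
from h import *
go([-32,40,290])"
```

```text
clock 0.35 at stand [-372.7  713.8  231.1] shift [-538.1 -529.6  -58.7] turn [ -0.   -0.  -18.6] F [-0.5  0.7 -0.2] w 0.08521264996963969
```

Request:
servo_tool(
  steps=[
    [-34,-33,-30,0,0,-2],
    [-67,-66,-58,0,0,-4],
    [-100,-99,-58,0,0,-6],
    [-134,-132,-58,0,0,-8],
    [-168,-165,-58,0,0,-10],
    [-202,-198,-58,0,0,-12],
    [-235,-231,-58,0,0,-14],
    [-269,-265,-58,0,0,-16],
  ],
  hand=255,
)

```text
clock: 1.15
position: [0.3462, 0.2196, 0.2896]
ee_rot: [0.001, 0.003, 1.0, 0.0]
contact_force: [1.0, -0.4, -0.7]
width: -0.0003
```

```bash
python3 -c "
from h import *
go([-32,40,290])"
```

```text
clock 1.15 at stand [-202.1  375.2  289.6] shift [-184.7 -327.3   -0.4] turn [ 0.   0.1 -2.5] F [ 1.  -0.4 -0.7] w -0.00032936266274377076
```

Request:
servo_tool(
  steps=[
    [-22,-40,0,0,0,-1],
    [-44,-80,0,0,0,-2.5],
    [-66,-120,0,0,0,-2.5],
    [-88,-160,0,0,0,-2.5],
    [-110,-200,0,0,0,-2.5],
    [-132,-240,0,0,0,-2.5],
    [-160,-290,0,0,0,-2.5],
    [-160,-290,0,0,0,-2.5],
  ],
)

```text
clock: 1.95
position: [0.506, -0.0749, 0.2887]
ee_rot: [0.001, -0.016, 1.0, -0.001]
contact_force: [-1.2, 0.8, 0.0]
width: -0.0001
```

Request:
servo_tool(
  steps=[
    [0,0,0,0,0,0],
    [0,0,0,0,0,0],
  ],
)

```text
clock: 2.15
position: [0.5028, -0.069, 0.2891]
ee_rot: [-0.001, -0.018, 1.0, 0.001]
contact_force: [-0.3, -0.4, -0.8]
width: 0.0002
```

```bash
python3 -c "
from h import *
go([-32,40,290])
s=telemetry.get_state();p,d=cams.get_image('wrist');p=p[:,:,::-1].copy()
for a,b,c in [([-8,74,194],[-52,74,194],(0,0,255)),([10,-22,169],[55,-22,169],(0,255,0)),([-8,136,175],[24,136,175],(255,255,0))]:
    P=proj('wrist',s2w([a,b]),s).astype(int);print(P.tolist());cv2.line(p,tuple(map(int,P[0])),tuple(map(int,P[1])),c,1)
cv2.imwrite('pics/w1.png',p)
"
```

```text
clock 2.15 at stand [-56.6  80.7 289.1] shift [-24.7 -40.7  -1. ] turn [ 0.1 -0.1 -0.1] F [-0.3 -0.4 -0.8] w 0.0001858040737846242
[[270, 275], [269, 220]]
[[156, 280], [162, 326]]
[[349, 263], [346, 298]]
```

View pics/w1.png

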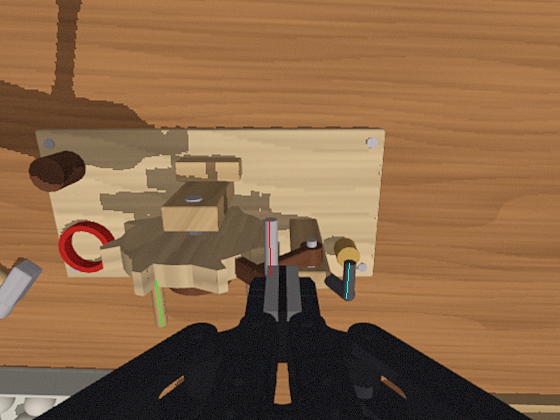

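The overlaid pin (270, 220–275), peg (158, 280–326) and stop (348, 263–298) all coincide with the real ones within about 2 px. The shut fingers are about 30 mm thick. I'll move behind the thumb pin and descend.

Request:
servo_tool(
  steps=[
    [-12,-20,0,0,0,0],
    [-25,-41,0,0,0,0],
    [-25,-41,0,0,0,0],
    [-25,-41,30,0,0,0],
    [-25,-41,60,0,0,0],
    [-25,-41,90,0,0,0],
    [-25,-41,114,0,0,0],
    [-25,-41,114,0,0,0],
  ],
)

```text
clock: 3.0
position: [0.5266, -0.1072, 0.1725]
ee_rot: [-0.004, -0.019, 1.0, 0.002]
contact_force: [-0.9, -0.4, -0.6]
width: -0.0
```

Request:
servo_tool(
  steps=[
    [0,0,0,0,0,0],
    [0,0,0,0,0,0],
  ],
)

```text
clock: 3.2
position: [0.5309, -0.1096, 0.1772]
ee_rot: [0.002, -0.019, 1.0, -0.0]
contact_force: [0.1, -0.1, 0.5]
width: -0.0001
```

```bash
python3 -c "
from h import *
go([-32,40,175])
s=telemetry.get_state();p,d=cams.get_image('wrist');p=p[:,:,::-1].copy()
cv2.imwrite('pics/w2.png',p)
"
```

```text
clock 3.2 at stand [-30.1  39.1 177.2] shift [1.9 0.9 2.2] turn [-0.1  0.2 -0.1] F [ 0.1 -0.1  0.5] w -8.732269577336682e-05
```

View pics/w2.png

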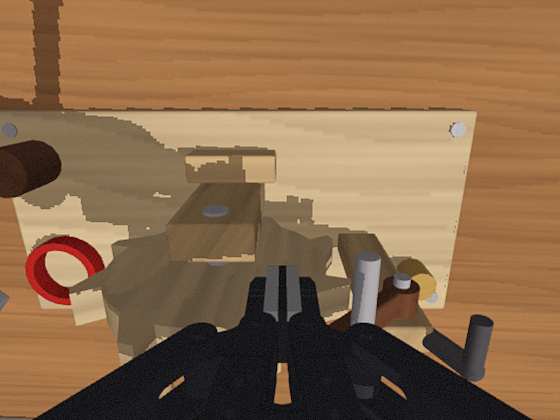

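The shut fingertip (245–318, 265–320) stands on the -y side of the pin (365, 255–330), clear of the wheel. Now I'll push it.

Request:
servo_tool(
  steps=[
    [1,8,2,0,0,0],
    [2,16,2,0,0,0],
    [2,24,2,0,0,0],
    [2,32,2,0,0,0],
    [2,40,2,0,0,0],
    [2,48,2,0,0,0],
    [2,56,2,0,0,0],
    [2,62,2,0,0,0],
  ],
)

```text
clock: 4.05
position: [0.5256, -0.0471, 0.1732]
ee_rot: [-0.0, -0.018, 1.0, 0.0]
contact_force: [0.1, -0.2, -1.0]
width: 0.0003
```

Request:
servo_tool(
  steps=[
    [0,6,0,0,0,0],
    [0,12,0,0,0,0],
    [0,18,0,0,0,0],
    [0,22,0,0,0,0],
    [0,22,0,0,0,0],
    [0,22,0,0,0,0],
  ],
)

```text
clock: 4.65
position: [0.525, -0.0261, 0.1733]
ee_rot: [0.0, -0.018, 1.0, -0.0]
contact_force: [0.3, -0.4, -0.2]
width: -0.0001
```

```bash
cat > look.py <<'E'
import sys
from h import *
tag=sys.argv[1]
go([-32,40,175])
for n in sys.argv[2:]:
    s=telemetry.get_state();p,d=cams.get_image(n)
    np.savez(f"c_{n}.npz",p=p,d=d)
    im=p[:,:,::-1]
    if n!='wrist':
        ox,oy,w,h=(235,178,140,75) if n=="top" else (215,190,110,80)
        im=cv2.resize(im[oy:oy+h,ox:ox+w],None,fx=5 if n=='top' else 7,fy=5 if n=='top' else 7,interpolation=cv2.INTER_CUBIC)
    cv2.imwrite(f'pics/{n}_{tag}.png',im)
E
python3 look.py a scene wrist
```

```text
clock 4.65 at stand [-32.8 122.7 173.3] shift [ -1.  -82.7  -1.7] turn [-0.   0.  -0.1] F [ 0.3 -0.4 -0.2] w -9.21942312893689e-05
```

View pics/scene_a.png

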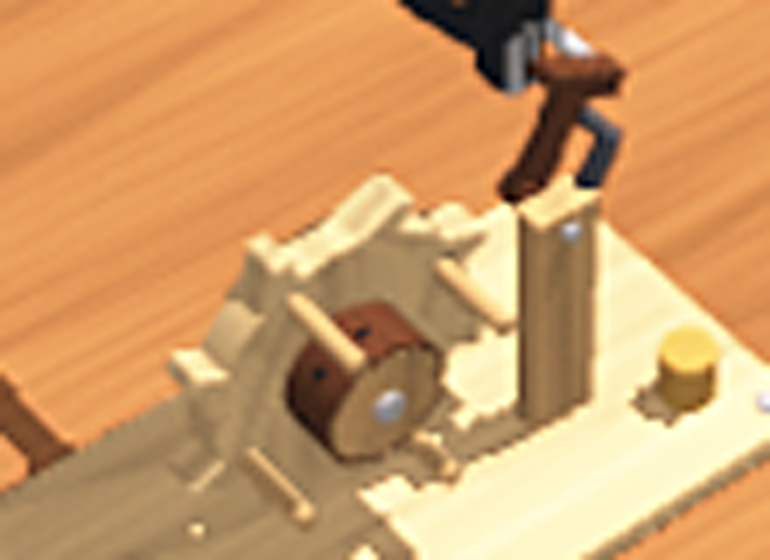

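View pics/wrist_a.png

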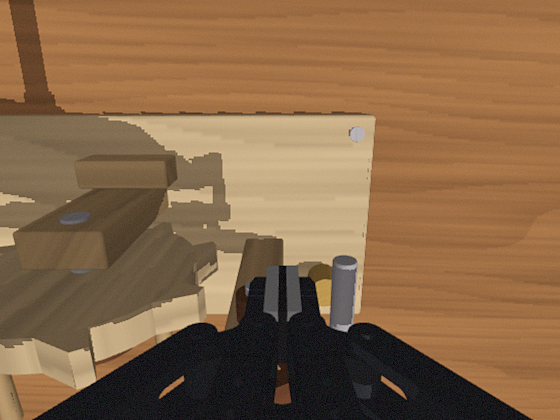

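The pawl is leaning back on its stop: in the scene crop it is upright past the post with its head at (575, 70), and in the wrist view the pin (343, 260–325) stands clear of the finger. Next I'll move to the peg.

Request:
servo_tool(
  steps=[
    [0,-12,0,0,0,0],
    [0,-20,-20,0,0,0],
    [0,-20,-55,0,0,0],
    [0,-20,-90,0,0,0],
    [-15,-55,-92,0,0,0],
    [-30,-90,-92,0,0,0],
    [-45,-125,-92,0,0,0],
    [-60,-155,-92,0,0,0],
  ],
)

```text
clock: 5.55
position: [0.5908, -0.1819, 0.2654]
ee_rot: [0.0, -0.017, 1.0, -0.001]
contact_force: [1.3, 0.1, 0.4]
width: 0.0
```

Request:
servo_tool(
  steps=[
    [-12,-18,0,0,0,0],
    [-13,-21,0,0,0,0],
    [-13,-21,0,0,0,0],
    [-13,-21,0,0,0,0],
  ],
)

```text
clock: 5.95
position: [0.6035, -0.1989, 0.2652]
ee_rot: [-0.0, -0.018, 1.0, 0.0]
contact_force: [-1.0, 0.1, 0.4]
width: 0.0001
```

```bash
python3 look.py b top wrist; python3 -c "
from h import *
go([40,-54,157])"
```

```text
clock 5.95 at stand [ 39.  -53.  265.2] shift [71.1 92.7 90.4] turn [ 0.  -0.  -0.1] F [-1.   0.1  0.4] w 7.03627114644287e-05
clock 6.05 at stand [ 39.2 -52.5 265.7] shift [ -0.8  -1.6 108.7] turn [ 0.  -0.  -0.1] F [ 0.1 -0.5  0.5] w 3.4380707802962975e-05
```

View pics/wrist_b.png

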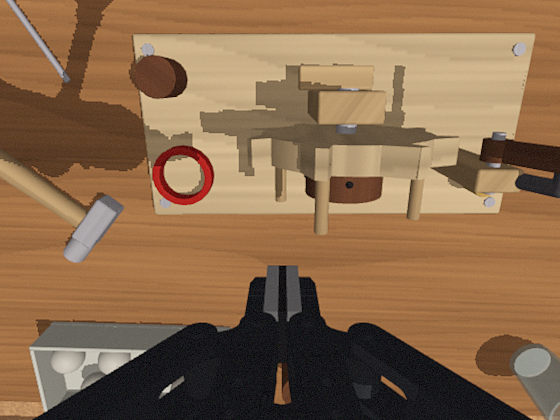

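The upper peg (322, 150–235) lies just right of the finger; about 11 mm of gap is expected at depth. I'll descend with 2 mm extra clearance.

Request:
servo_tool(
  steps=[
    [-1,-3,25,0,0,0],
    [-1,-3,55,0,0,0],
    [-1,-3,85,0,0,0],
    [-1,-3,105,0,0,0],
    [-1,-3,108,0,0,0],
    [-1,-3,108,0,0,0],
    [-1,-3,108,0,0,0],
  ],
)

```text
clock: 6.75
position: [0.6062, -0.2024, 0.159]
ee_rot: [0.001, -0.018, 1.0, -0.001]
contact_force: [-0.2, -1.3, 0.3]
width: -0.0
```

```bash
python3 look.py c scene wrist; python3 -c "
from h import *
go([40,-54,157])"
```

```text
clock 6.75 at stand [ 41.6 -56.5 159. ] shift [ 73.7  96.4 -16.3] turn [-0.1  0.2 -0.1] F [-0.2 -1.3  0.3] w -2.503713645182856e-05
clock 6.85 at stand [ 41.7 -56.7 159.1] shift [1.7 2.7 2.1] turn [-0.1  0.2 -0.1] F [-0.6 -0.3 -0.9] w -0.00012321452202989283
```

View pics/wrist_c.png

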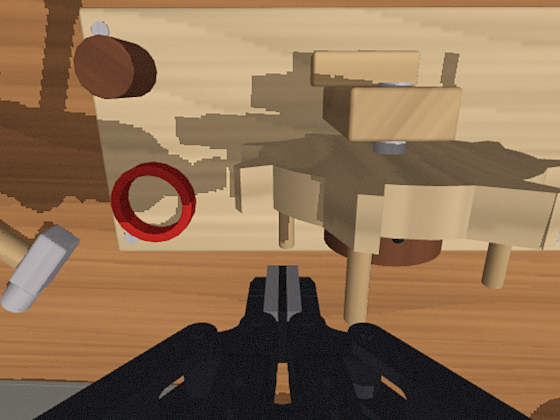

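View pics/scene_c.png

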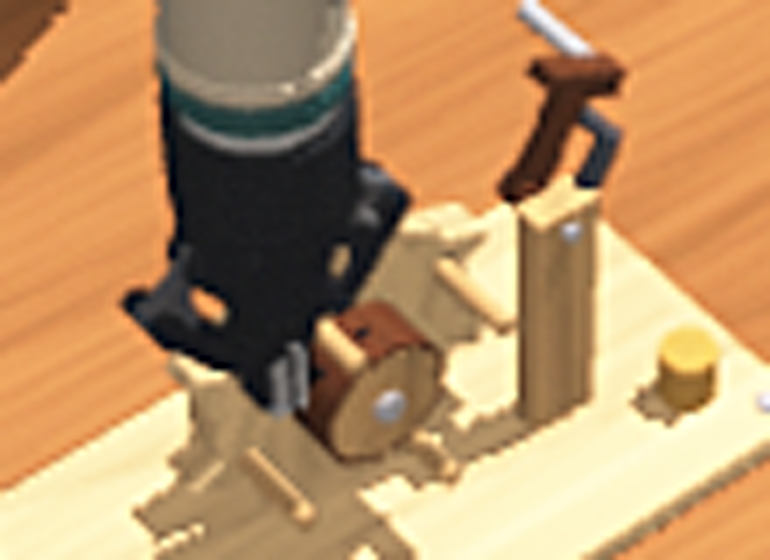

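Request:
servo_tool(
  steps=[
    [0,6,1,0,0,0],
    [0,12,2,0,0,0],
    [0,18,2,0,0,0],
    [0,24,2,0,0,0],
    [0,30,2,0,0,0],
    [0,36,2,0,0,0],
    [0,42,2,0,0,0],
    [0,42,2,0,0,0],
  ],
)

```text
clock: 7.65
position: [0.6044, -0.1598, 0.1559]
ee_rot: [0.001, -0.018, 1.0, -0.0]
contact_force: [0.4, -1.9, 1.3]
width: -0.0002
```

Request:
servo_tool(
  steps=[
    [0,0,0,0,0,0],
    [0,0,0,0,0,0],
  ],
)

```text
clock: 7.85
position: [0.6036, -0.1599, 0.1548]
ee_rot: [-0.0, -0.018, 1.0, 0.001]
contact_force: [0.4, -0.8, 1.0]
width: 0.0002
```

```bash
python3 look.py d wrist scene; cat > wheel.py <<'E'
import sys
from h import *
n=sys.argv[1]; s=telemetry.get_state()
z=np.load(f'c_{n}.npz');p=z['p'][:,:,::-1].copy()
for t,c in zip(map(float,sys.argv[2:]),[(0,0,255),(0,255,0),(255,0,0),(255,255,0)]):
    for k in range(4):
        a=-0.387+t+k*np.pi/2; y,zz=58*np.sin(a),115+58*np.cos(a)
        P=proj(n,s2w([[10,y,zz],[55,y,zz]]),s)
        f=1
        cv2.line(p,tuple(map(int,P[0])),tuple(map(int,P[1])),c,1)
if n!='wrist':
    p=cv2.resize(p[190:270,215:325],None,fx=7,fy=7,interpolation=cv2.INTER_NEAREST)
cv2.imwrite('pics/ov.png',p)
E
python3 wheel.py wrist 0.4 0.5 0.6
```

```text
clock 7.85 at stand [ 40.6 -14.  154.8] shift [ 72.7  53.8 -20. ] turn [ 0.1 -0.  -0.1] F [ 0.4 -0.8  1. ] w 0.00021906342907750497
```

View pics/ov.png

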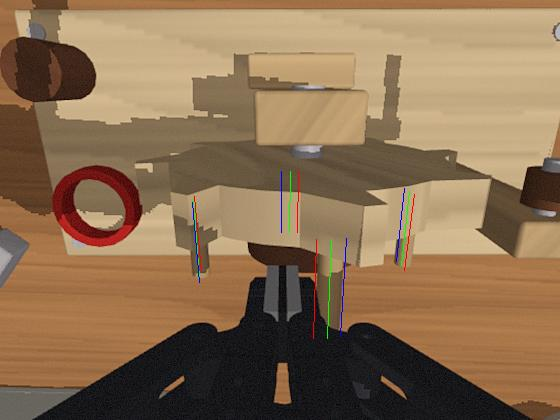

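In the wrist view the pushed peg is centred near column 331, between the 0.5 and 0.6 overlays, so the wheel is at about 0.51 rad. Another 13 mm should give about 0.74.

Request:
servo_tool(
  steps=[
    [0,4,-1,0,0,0],
    [0,8,-2,0,0,0],
    [0,12,-2,0,0,0],
    [0,13,-2,0,0,0],
    [0,13,-2,0,0,0],
    [0,13,-2,0,0,0],
  ],
)

```text
clock: 8.55
position: [0.603, -0.147, 0.1572]
ee_rot: [-0.0, -0.018, 1.0, 0.0]
contact_force: [-1.6, -2.7, -1.3]
width: -0.0004
```

```bash
python3 look.py e wrist scene;python3 wheel.py wrist 0.65 0.75 0.85
```

```text
clock 8.55 at stand [ 40.5  -1.1 157.2] shift [ 72.6  40.9 -17.7] turn [ 0.  -0.  -0.1] F [-1.6 -2.7 -1.3] w -0.00040612058623822435
```

View pics/ov.png

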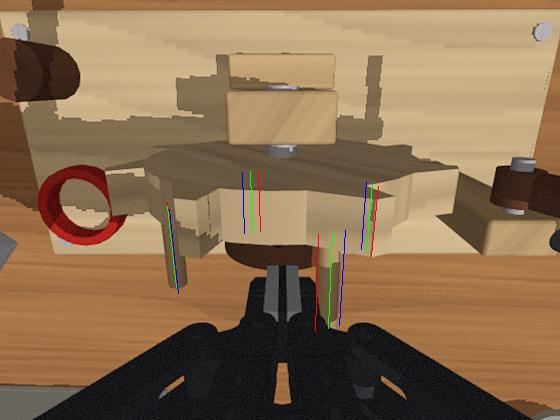

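The peg is centred at about column 329, matching 0.75 rad. I'll back off, lift and verify.

Request:
servo_tool(
  steps=[
    [0,-6,0,0,0,0],
    [0,-14,0,0,0,0],
    [0,-18,-25,0,0,0],
    [0,-18,-60,0,0,0],
    [0,-18,-95,0,0,0],
    [15,-18,-112,0,0,0],
    [40,-18,-112,0,0,0],
    [73,-18,-112,0,0,0],
  ],
)

```text
clock: 9.45
position: [0.5303, -0.168, 0.2694]
ee_rot: [0.0, -0.018, 1.0, 0.0]
contact_force: [-1.2, 0.2, 0.7]
width: 0.0001
```

Request:
servo_tool(
  steps=[
    [0,30,0,0,0,0],
    [0,65,0,0,0,0],
    [0,100,0,0,0,0],
    [0,135,0,0,0,0],
    [0,170,0,0,0,0],
    [0,205,0,0,0,0],
    [0,208,0,0,0,0],
    [0,208,0,0,0,0],
  ],
)

```text
clock: 10.25
position: [0.5224, 0.0404, 0.269]
ee_rot: [-0.0, -0.019, 1.0, 0.0]
contact_force: [-0.9, 0.2, -0.2]
width: 0.0001
```

```bash
python3 look.py f wrist scene;python3 wheel.py scene 0.75; python3 -c "
from h import *
go([-32,186,170])"
```

```text
clock 10.25 at stand [-32.8 189.3 269. ] shift [  -1.  -149.3   94. ] turn [ 0.  -0.1 -0. ] F [-0.9  0.2 -0.2] w 0.0001305294557304703
clock 10.35 at stand [-32.3 187.9 269.1] shift [-0.3 -1.8 99.1] turn [-0.  -0.  -0.2] F [-0.4  0.6  0.3] w 0.00019577741546184993
```

View pics/ov.png

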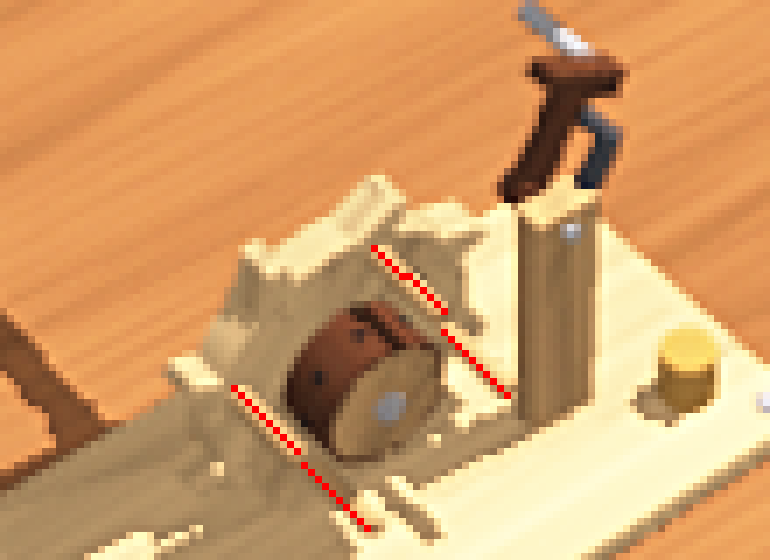

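View pics/wrist_f.png

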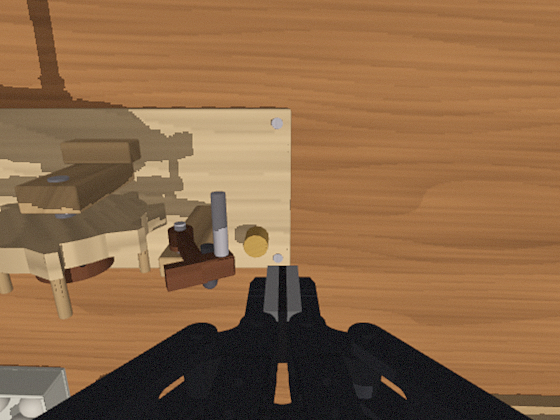

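The red 0.75 overlay lies on the pegs (375–450, 245–315), the wheel outline matches the notch pattern, and the pawl is still leaning back. Now I'll descend on the +y side of the thumb pin and push it back.

Request:
servo_tool(
  steps=[
    [0,0,30,0,0,0],
    [0,0,60,0,0,0],
    [0,0,85,0,0,0],
    [0,0,98,0,0,0],
    [0,0,99,0,0,0],
    [0,0,99,0,0,0],
  ],
)

```text
clock: 10.95
position: [0.5237, 0.0388, 0.1704]
ee_rot: [-0.0, -0.017, 1.0, -0.0]
contact_force: [-0.0, -0.4, 0.1]
width: 0.0001
```

Request:
servo_tool(
  steps=[
    [0,-8,0,0,0,0],
    [0,-16,0,0,0,0],
    [0,-24,0,0,0,0],
    [0,-32,0,0,0,0],
    [0,-40,0,0,0,0],
    [0,-46,0,0,0,0],
    [0,-52,0,0,0,0],
    [0,-57,0,0,0,0],
  ],
)

```text
clock: 11.75
position: [0.5256, -0.0177, 0.1702]
ee_rot: [-0.0, -0.018, 1.0, -0.0]
contact_force: [-0.1, 0.4, 0.7]
width: 0.0001
```

Request:
servo_tool(
  steps=[
    [0,-5,0,0,0,0],
    [0,-10,0,0,0,0],
    [0,-14,0,0,0,0],
    [0,-14,0,0,0,0],
    [0,-14,0,0,0,0],
    [0,-14,0,0,0,0],
  ],
)

```text
clock: 12.35
position: [0.5261, -0.0309, 0.1703]
ee_rot: [-0.0, -0.018, 1.0, 0.0]
contact_force: [-0.1, 0.1, -0.6]
width: 0.0
```

```bash
python3 look.py g wrist scene
```

```text
clock 12.35 at stand [-31.9 117.9 170.3] shift [ -0.1 -77.9  -4.7] turn [ 0.  -0.  -0.1] F [-0.1  0.1 -0.6] w 2.8241948062389942e-05
```

View pics/scene_g.png

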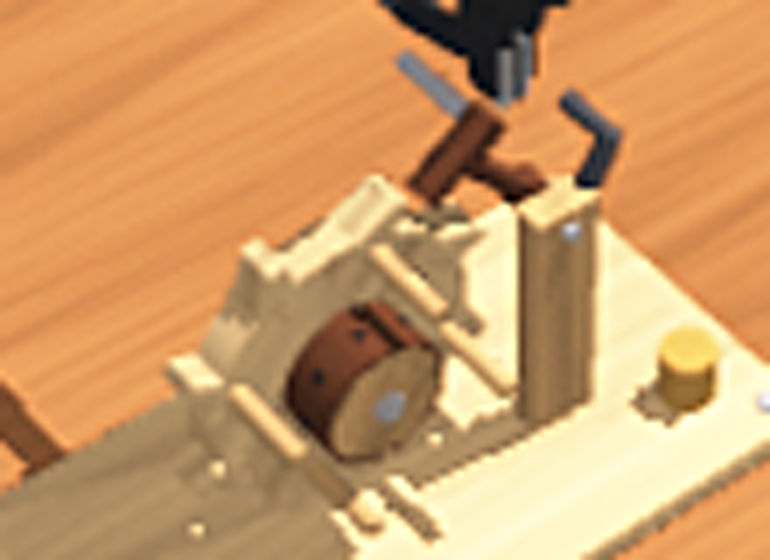

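View pics/wrist_g.png

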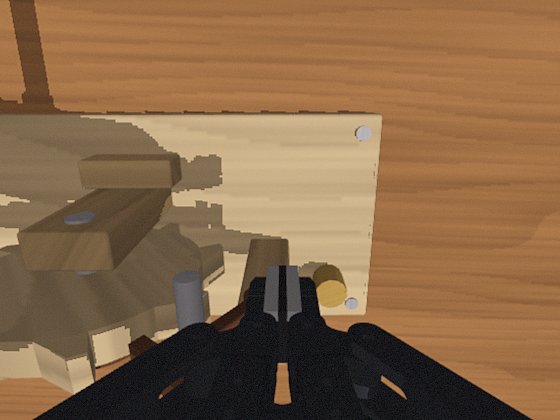

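The pawl has fallen to the wheel and the pin (188, 275–325) is well away from the finger. I'll retreat and measure whether it is fully seated.

Request:
servo_tool(
  steps=[
    [0,15,0,0,0,0],
    [0,25,-25,0,0,0],
    [0,25,-60,0,0,0],
    [0,25,-95,0,0,0],
    [20,45,-110,0,0,0],
    [40,70,-110,0,0,0],
    [60,95,-110,0,0,0],
    [60,95,-110,0,0,0],
  ],
)

```text
clock: 13.25
position: [0.4596, 0.0651, 0.2808]
ee_rot: [-0.001, -0.02, 1.0, 0.001]
contact_force: [0.2, 0.5, 0.4]
width: -0.0002
```

Request:
servo_tool(
  steps=[
    [0,0,0,0,0,0],
    [0,0,0,0,0,0],
  ],
)

```text
clock: 13.45
position: [0.4633, 0.0618, 0.2803]
ee_rot: [0.0, -0.018, 1.0, -0.0]
contact_force: [0.2, -0.0, 0.0]
width: 0.0
```

```bash
python3 look.py h wrist scene top; python3 - <<'E'
from h import *
def pin(a): b=-0.578+a; return [108+62*np.sin(b),142+62*np.cos(b)]
for n,(ox,oy,w,h,f) in dict(scene=(250,185,60,50,12),top=(265,190,60,45,12),wrist=(0,150,300,220,2.6)).items():
    s=telemetry.get_state();p=np.load(f'c_{n}.npz')['p'][:,:,::-1]
    im=cv2.resize(p[oy:oy+h,ox:ox+w],None,fx=f,fy=f,interpolation=cv2.INTER_NEAREST)
    def ln(pts,c):
        P=((proj(n,s2w(pts),s)-[ox,oy]+.5)*f).astype(int);cv2.line(im,tuple(map(int,P[0])),tuple(map(int,P[1])),c,2)
    for a,c in ((0,(0,0,255)),(.15,(0,255,0)),(.3,(255,0,0))):
        y,z=pin(a);ln([[-8,y,z],[-52,y,z]],c)
    a=-0.387+.75; ln([[10,58*np.sin(a),115+58*np.cos(a)],[55,58*np.sin(a),115+58*np.cos(a)]],(255,0,255))
    cv2.imwrite(f'pics/pin_{n}.png',im)
for n in('scene','top'):
    z=np.load(f'c_{n}.npz');S=w2s(cloud(n,z['d']).reshape(-1,3))
    m=(S[:,0]<-12)&(S[:,0]>-50)&(S[:,1]>50)&(S[:,1]<140)&(S[:,2]>175)&(S[:,2]<225)
    print(n,m.sum(),np.median(S[m],0),S[m].std(0))
E
```

```text
clock 13.45 at stand [-91.1 212.9 280.3] shift [ -59.4 -172.8  105.4] turn [-0.   0.  -0.1] F [ 0.2 -0.   0. ] w 4.826548557485724e-05
scene 35 [-27.44029309  72.28070966 197.71759118] [10.58497925  3.11802054  3.17826082]
top 44 [-29.6000408   72.54327098 197.28297148] [10.78482584  3.09747665  2.35523506]
```

View pics/pin_scene.png

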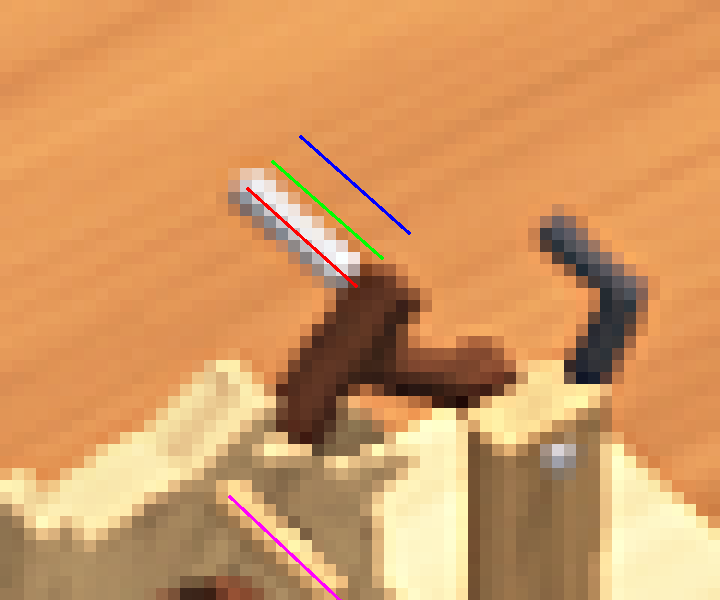

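View pics/pin_wrist.png

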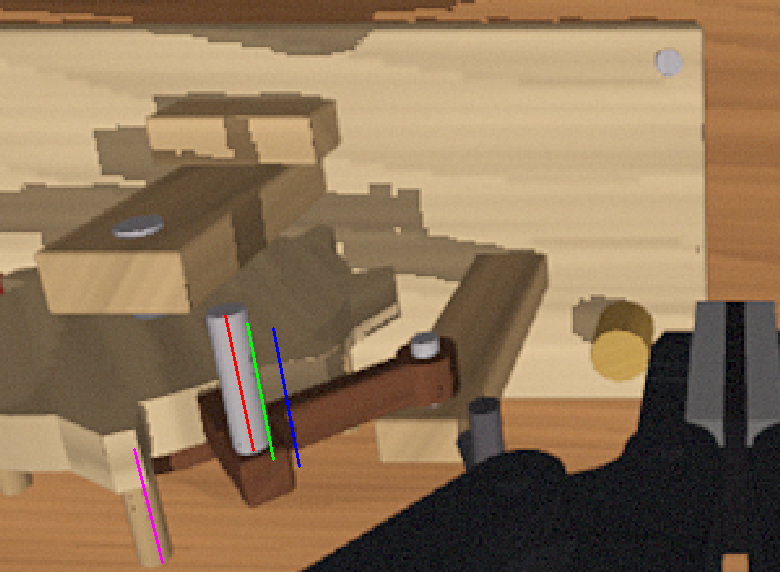

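View pics/pin_top.png

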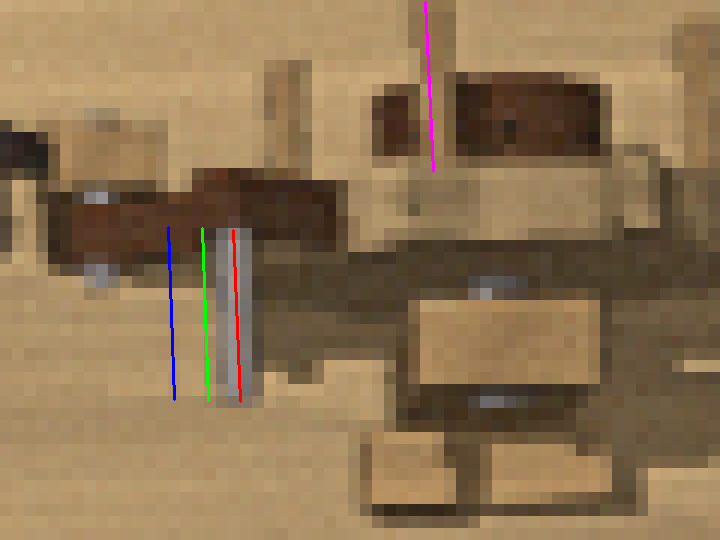

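In all three views the steel pin lies on the red line (pawl 0, fully down), and the peg lies on the 0.75 rad line. The robot is touching nothing, so I'll hand in.

```bash
python3 -c "
from rig import sign_off
print(sign_off())"
```

```text
the job is handed in; nothing more can be done
None
```

The job is done and handed in, at about 13.6 s on the robot's clock. With the shut fingertip I tipped the pawl over onto its stop and pushed the upper peg until the wheel had turned back about 0.75 rad. I then tipped the pawl back, and it dropped into the new notch.

- **Pawl:** in the last scene, top and wrist pictures the thumb pin lay on the line for fully down. Its measured position was y about 72, z about 197 mm on its upper surface.
- **Wheel:** the peg still lay close to the 0.75 rad line in all three views, inside the 0.6 to 0.88 window.
- **Contact:** the sensed force was near zero with the arm clear, and it was never above about 3.5 N in any reading taken during the work.
- **Bystanders:** I did not measure the loose things at the end. The finger never went near them.

No check failed or disagreed.

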